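# Load the screened test box and latch its door

## Robot

A 6-joint arm with a two-finger parallel gripper is mounted at the origin on the work surface. World frame = base frame: x ahead of the robot, y to its left, z up, the work surface at z = 0. Lengths are in m, angles in rad, forces in N, time in s.
With the tool pointing down it reaches from about 0.35 to 0.975 m from the base axis. Payload 4.9 kg.
Tool frame: the origin (TCP) lies midway between the tips of the shut fingers; the grasp point (between the pads) lies behind it (manip.grasp_offset is the y of the grasp point in the tool frame, in m); y points along the fingers, z is the direction in which the jaws open and shut, and the axes are right-handed (so a half turn about y gives the same grasp; the last joint's range is limited). The gripper opens to 85 mm and grips with 20 to 120 N. Pads are 22 mm wide; open, the fingers measure 114 mm over their backs; the gripper's body (76 mm by 85 mm) begins 54 mm behind the grasp point. The pads swing forward as they close: fully open they stand 13 mm farther back than shut.
Start: joints at [-1.463, 0.053, 1.613, -0, 1.476, -0.119], TCP at [0.141, -0.609, 0.231] pointing down, gripper open.
Joint ranges: [-3.01, 3.01], [-1.01, 2.22], [0.06, 2.58], [-1.02, 4.17], [0.09, 2.62], [-3.14, 3.14]. Speed limits (rad/s): [2.57, 2.57, 3.14, 3.14, 3.14, 3.14].

## Interface

Orientations are given as a unit quaternion [w, x, y, z].
In Python, from plant import manip gives the robot as it stands. The module is installed in compiled form; this text tells all that it offers.
- The arm moves only by the shell command python3 -m jog 'ROWS'. ROWS is a JSON object of lists of equal length, an entry for each row: "offset": the shift along the world's x, y, z in units of 50 mm (1.0 is 50 mm), a list of three; "angular": the turn, a rotation vector about the world's x, y, z in units of 6 degrees (1.0 is 6 degrees), a list of three; "jaw": the finger opening in mm, from 0 to 85.4. In form: {"offset": [[tx, ty, tz], ...], "angular": [[ax, ay, az], ...], "jaw": [jaw, ...]}. A call has 1 to 12 rows; each row shifts and turns the commanded pose from where the row before left it; what a row does not reach is not made up. A row lasts 1/10 s, in which the tool goes at most 50 mm and 8.59 degrees, less where a joint would pass 70% of its speed; a pose out of reach is approached as far as the arm can. A call is refused whole if a number of a shift passes 1 or a number of a turn 1, either way. A call with a gripper value outside its range is refused whole. The fingers move at their own pace and stop on an object; the grip force is fixed at half the most. Time passes only in rows, so rows that do not move let the fingers close. It gives the time, the measured TCP pose, the force and the opening at its end, in the units of the state.
- manip.state(): the state, without advancing time (a new reading comes with each control period).
- manip.grab_frame(name): name is "scene" or "top" or "wrist"; returns the picture (400x640x3 uint8, blue, green, red); there is no depth.
- manip.camera_model(name): a dict with "fx", "fy", "cx", "cy" (pixels), "k1" (the pictures are not rectified: a ray, as slopes to the right and down, at radius r is drawn at 1 + k1 r^2 times it, then the intrinsics apply), "rvec" (rotation vector, rad) and "tvec" (3), from world to camera coordinates, as OpenCV has them; the wrist camera has in their place "mount" (4x4, takes a point from camera to tool coordinates, whose origin is the TCP and whose axes are the tool frame's). Camera axes: x right, y down, z forward; pixel columns grow to the right and rows downward; lengths in m; the calibration is good to about 2 mm. A picture is of the moment at which its call begins: read the wrist's pose just before it. camera_model takes no time and is no camera call.
- manip.job_done(): hands the job in, once; it reports no verdict.
The state is a dict: "time": time; "joint_pos": joint angles; "joint_vel": joint speeds; "joint_efforts": joint torques, N m; "tool_pos": TCP position; "tool_rot": TCP orientation; "contact_force": force on the tool from outside, world axes, zero at the start; "ft_torque": the same for the moment, N m; "gripper_width": opening from 0.0 (shut) to 1.0 (fully open).
Only numpy, scipy, OpenCV 4.12 (cv2) and the standard library are available. Lean on these libraries where they do the work, as an engineer would, in place of code of your own. Each camera call takes 0.05 s, during which the arm holds its last target.

## Task

Load the radio test box: set the orange transmitter down flat on the middle of the green coupler plate on the pulled-out tray (do not drop it) and let go, then push the tray fully home into the box while the door stands open. Then swing the door shut and press it steadily, without slamming, until the sprung latch tongue snaps in behind its keeper. Leave everything else on the bench where it is.

Things in the scene. Friction and masses are not known exactly. Their poses are not given: they have to be found in the camera images.
- beacon_center (a point): the orange transmitter: rounded orange box 64 x 44 x 34 mm (x, y, z), about 0.16 kg, lying flat on the bench, with a black stub antenna (10 mm thick, 14 mm long) in the middle of its +x end. This point is the centre of the orange box, 17 mm above its underside; z is up. Best held across its 44 mm width (y).
- shield_box: the screened test box, fixed: aluminium, 240 deep (x) x 300 wide (y) x 130 mm high. Origin: middle of the foot of its front face; x points into the box (away from the robot), y to the robot's left, z up. The mouth in its front face (x = 0) is 210 mm wide (y from -105 to 105) and runs from z = 24 to 118 mm.
- keeper (a point): centre of the keeper's roller, on the box's front just right of the mouth, 58 mm above the bench: upright steel roller 8 mm across in a dark steel bracket that stands 51 mm out of the front face, 29 mm wide, 46 mm high. The tongue has to pass it towards the box and spring out behind it.
- tray (a joint): how far the tray is pulled out of the box, m: 0 = fully home against its stop, about 0.13 to 0.16 at the start. It slides along the box's x with light friction (about 1.5 N) and stays where it is left.
- tray_panel (a point): point on the outside face of the tray's upright front panel, on its centre line, 100 mm above the bench. The panel is 190 mm wide, 4 mm thick, from z = 30 to 105 mm above the bench; x points into the box. Push here. When the tray is fully home this face is still 4 mm in front of the box's front face, so nothing has to reach into the mouth.
- coupler (a point): centre of the top face of the green coupler plate (90 mm along x, 110 mm along y) on the tray, 40 mm above the bench and 69 mm behind the panel's outside face. The tray's floor is 6 mm lower. It rides with the tray; x points into the box.
- shield_door (a joint): door angle, rad: 0 = closed, about 1.65 to 2.0 at the start; grows as the door opens. The hinge is vertical on the left (+y) side of the mouth; seen from above the door turns anticlockwise when it closes. It stays where it is left.
- door_hinge (a point): point on the vertical hinge axis of the door, 108 mm above the bench. With the door closed its axes are those of the box; they turn with the door. In them the door's sheet runs from the hinge along -y for 240 mm; outside face at x = -9 mm, inside edge at x = +9 mm; heights z = 15 to 127 mm above the bench.
- door_push (a point): point on the outside face of the door, 200 mm from the hinge towards the free edge, 108 mm above the bench (19 mm below the door's top edge): the place to press, above the latch case. Axes as door_hinge: the outside face looks along -x. In the last 20 mm of the free edge's travel it takes about 10 N here to ride the tongue over the keeper.
- latch_case (a point): centre of the latch case's front, on the outside of the door at its free edge, 58 mm above the bench. Dark steel case 53 mm wide, 44 mm high (z = 36 to 80 mm), 23 mm proud of the door, with a black thumb knob 12 mm prouder (moves with the tongue; not needed). Axes as door_hinge. Press the door above it.
- latch_tongue (a joint): how far the sprung tongue is pushed back into its case on the door, m: 0 = fully out, up to 0.012. It goes back about 9 mm while it rides over the keeper's roller and springs out again to 0 when the door is within about 0.02 rad of closed; then the door is latched.
- blue_unit: the other transmitter, same shape and size as the orange one but blue. Bystander: it may lie where the orange one would. Origin: centre of its underside.
- dummy_load: copper-topped square box, 82 x 82 x 105 mm, with a steel coax socket. Bystander. Origin: centre of its underside.
- multimeter: yellow and black hand multimeter lying on its back, 150 x 75 x 38 mm. Bystander. Origin: centre of its underside.
- screwdriver: screwdriver lying on the bench between the transmitters and the tray, about 170 mm long, 30 mm thick at most. Bystander. Its x axis runs along it, handle to -x.
- solder_reel: steel-coloured reel standing on its flange, 60 mm across, 44 mm high. Bystander. Origin: centre of its underside.
- flux_jar: small amber jar with a black cap, 48 mm across, 45 mm high. Bystander. Origin: centre of its underside.

How it is judged:
On the way, in this order (a step that is already met when the one before it is completed fails the run):
1. the orange transmitter rests flat on the coupler plate, let go, tray still out (horizontal distance between beacon_center and coupler below 0.025 m and z of beacon_center in the frame of coupler between 0.012 and 0.023 m and angle between beacon_center's own z axis and vertical below 0.12 rad and contact force between beacon and the fingers below 0.1 N and linear speed of beacon below 0.02 m/s and value of joint tray above 0.05 m), for 0.2 s.
2. the tray is fully home with the transmitter on its plate, the door still open (horizontal distance between beacon_center and coupler below 0.025 m and z of beacon_center in the frame of coupler between 0.012 and 0.023 m and angle between beacon_center's own z axis and vertical below 0.12 rad and value of joint tray below 0.008 m and value of joint shield_door above 0.5 rad), for 0.2 s.
3. the door is shut and the tongue has sprung out behind the keeper (value of joint shield_door below 0.02 rad and value of joint latch_tongue below 0.003 m), for 0.2 s.
At the end, for the whole second after the job is handed in: The orange transmitter lies flat on the coupler plate (centre within 25 mm of the plate's centre, tilt under 0.12 rad), at rest; the tray is home (within 8 mm of its stop); the door is closed (under 0.02 rad) with the tongue sprung out behind the keeper (pushed back less than 3 mm) and still (all of step 3 and horizontal distance between beacon_center and coupler below 0.025 m and z of beacon_center in the frame of coupler between 0.012 and 0.023 m and angle between beacon_center's own z axis and vertical below 0.12 rad and contact force between beacon and the fingers below 0.1 N and value of joint tray below 0.008 m and linear speed of beacon below 0.02 m/s and velocity of joint shield_door between -0.05 and 0.05 rad/s); the robot touches nothing.
It fails at once if the transmitter is dropped (falls free faster than 0.5 m/s, a fall of over 12 mm) (contact force between beacon and the fingers below 0.05 N and linear speed of beacon above 0.5 m/s).
It fails at once if the door is slammed (closes faster than 3 rad/s) (velocity of joint shield_door below -3 rad/s).
It fails at once if another thing on the bench is shifted by more than 30 mm (distance of any of blue_unit, dummy_load, multimeter, screwdriver, solder_reel, flux_jar from where it was at the start of the episode above 0.03 m).
It also fails if it takes over 67 s, if anything falls off the work surface, if the arm or the gripper's body presses on something with over 40 N, if the wrist force passes 120 N, or if a joint passes its speed limit or range.

## Working session

There is one attempt and no reset: what is moved stays moved. The work goes in short steps, Python scripts to look and compute and a shell command to move; the robot and the scene stay as the last step left them, time stands still between calls to the robot, and variables do not carry over. Pictures are saved under pics/ and viewed, and the job is handed in when it is done.

```bash
mkdir -p pics; ls; python3 - <<'E'
from plant import manip
import cv2
s=manip.state();print(s)
print(manip.grasp_offset)
for n in ("scene","top","wrist"):
    print(n,manip.camera_model(n))
    cv2.imwrite(f"pics/{n}0.png",manip.grab_frame(n))
E
```

```text
pics
{'time': 0.0, 'joint_pos': array([-1.46303000e+00,  5.33353092e-02,  1.61430746e+00, -5.12345633e-06,
        1.47597975e+00, -1.18993974e-01]), 'joint_vel': array([-0.00109512, -0.00070166, -0.00120606, -0.00112702,  0.0016142 ,
       -0.00017224]), 'joint_efforts': array([ 2.11967636e-03, -3.93681192e+01, -3.70174849e+01,  1.63182708e-04,
        7.22361845e-03, -1.06432495e-06]), 'tool_pos': array([ 0.14044889, -0.60837527,  0.23006833]), 'tool_rot': array([ 0.08000257, -0.07999812,  0.70328398, -0.70184865]), 'contact_force': array([-0.11762122,  0.12382793, -0.1394862 ]), 'ft_torque': array([ 0.01453236, -0.00528962,  0.02550256]), 'gripper_width': 1.0033627621794596}
-0.0187
scene {'fx': 392.2626799293485, 'fy': 392.2626799293485, 'cx': 320.8778353953732, 'cy': 198.08307424629874, 'k1': 0.017995426247130977, 'rvec': array([ 1.99524964,  1.07637642, -0.5569059 ]), 'tvec': array([-0.33129635, -0.18491046,  1.58264956])}
top {'fx': 381.7303214232568, 'fy': 381.7303214232568, 'cx': 317.42243805304787, 'cy': 196.4283031132256, 'k1': 0.019804447359659798, 'rvec': array([ 2.17903854, -2.13890274,  0.05897683]), 'tvec': array([0.04551091, 0.55588178, 1.03853632])}
wrist {'fx': 359.69788268084903, 'fy': 359.69788268084903, 'cx': 316.3913491657906, 'cy': 196.54226354675583, 'k1': 0.02065409091210184, 'mount': array([[-1.06602053e-04,  9.60570168e-01,  2.78037662e-01,
        -7.16055139e-02],
       [ 1.55610250e-04, -2.78037644e-01,  9.60570166e-01,
        -1.42882651e-01],
       [ 9.99999982e-01,  1.45664262e-04, -1.19835181e-04,
         3.06530201e-04],
       [ 0.00000000e+00,  0.00000000e+00,  0.00000000e+00,
         1.00000000e+00]])}
```

View pics/scene0.png

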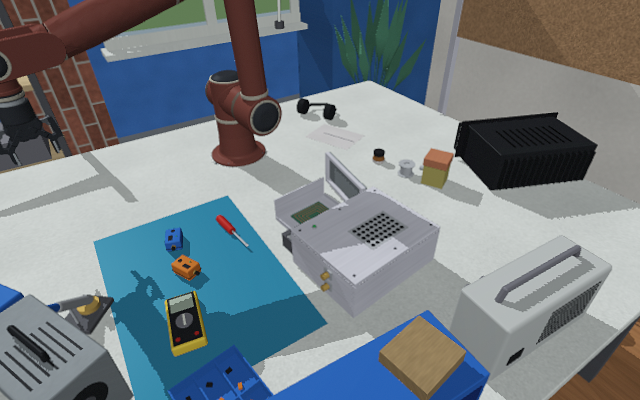

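View pics/top0.png

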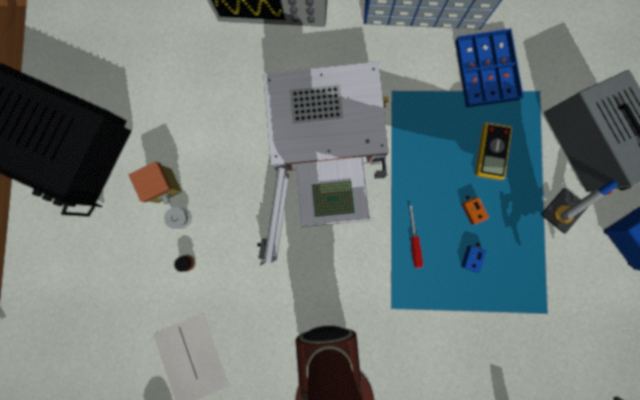

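View pics/wrist0.png

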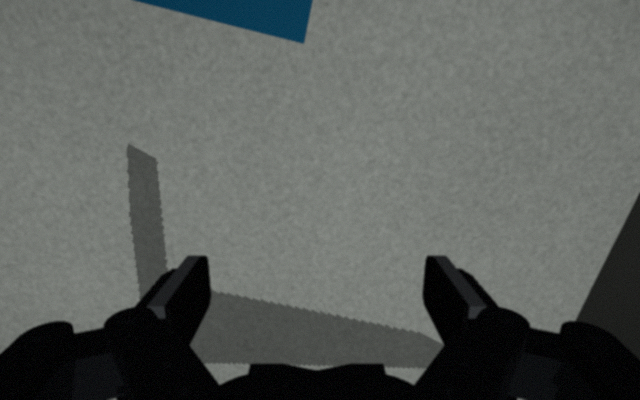

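```bash
cat > h.py <<'E'
import numpy as np, cv2
from scipy.spatial.transform import Rotation as R
from plant import manip
def cam(n, st=None):
    m=manip.camera_model(n)
    K=np.array([[m['fx'],0,m['cx']],[0,m['fy'],m['cy']],[0,0,1]]);d=np.array([m['k1'],0,0,0.])
    if n=='wrist':
        T=np.eye(4);q=st['tool_rot'];T[:3,:3]=R.from_quat([q[1],q[2],q[3],q[0]]).as_matrix();T[:3,3]=st['tool_pos']
        C=T@m['mount']; Rc=C[:3,:3].T; t=-Rc@C[:3,3]
    else:
        Rc=cv2.Rodrigues(m['rvec'])[0]; t=np.array(m['tvec'])
    return K,d,Rc,t
def ray(c,uv):
    K,d,Rc,t=c
    p=cv2.undistortPoints(np.array([[uv]],float),K,d)[0,0]
    return -Rc.T@t, Rc.T@np.array([p[0],p[1],1])
def px2w(c,uv,z):
    o,v=ray(c,uv); return o+v*(z-o[2])/v[2]
def w2px(c,P):
    K,d,Rc,t=c
    return cv2.projectPoints(np.array(P,float).reshape(-1,1,3),cv2.Rodrigues(Rc)[0],t,K,d)[0].reshape(-1,2)
def save(im,name,box=None,k=1):
    if box: im=im[box[1]:box[3],box[0]:box[2]]
    cv2.imwrite('pics/'+name+'.png',cv2.resize(im,None,fx=k,fy=k,interpolation=cv2.INTER_CUBIC))
E
python3 - <<'E'
from h import *
im=cv2.imread('pics/top0.png')
save(im,'t_box',(240,55,400,275),2.7*1)
save(im,'t_bea',(390,170,540,290),5)
c=cam('top')
for n,uv,z in [('beacon',(474.5,210),.034),('blue',(474,258),.034),('plate',(333,198),.04)]: print(n,px2w(c,uv,z))
E
```

```text
beacon [ 0.52454337 -0.37113047  0.034     ]
blue [ 0.39574204 -0.36754285  0.034     ]
plate [0.5500621  0.01245528 0.04      ]
```

View pics/t_box.png

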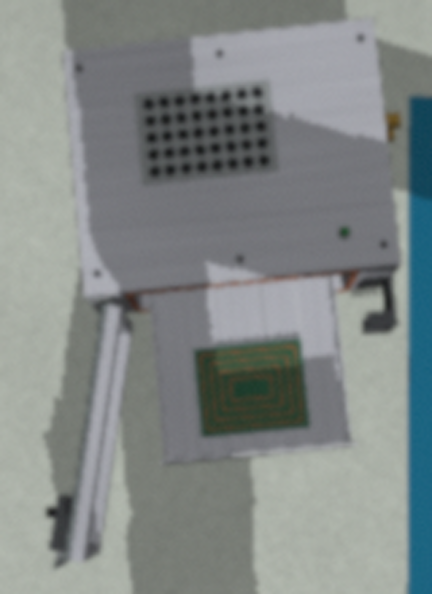

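View pics/t_bea.png

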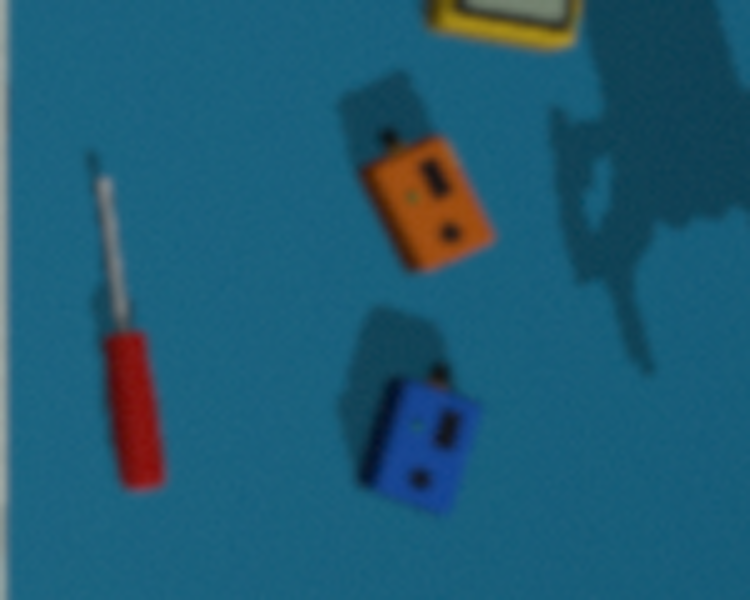

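```bash
python3 - <<'E'
from h import *
c=cam('top')
def B(u,v,z): return px2w(c,(390+(u+.5)/5-.5,170+(v+.5)/5-.5),z)
def X(u,v,z): return px2w(c,(240+(u+.5)/2.7-.5,55+(v+.5)/2.7-.5),z)
a=[B(*p,.034) for p in [(376,172),(443,138),(496,238),(428,270)]]
print('bea',np.round(a,4).tolist(),np.mean(a,0)); f=(a[0]+a[1]-a[2]-a[3])/2;print(np.linalg.norm(f),np.degrees(np.arctan2(f[1],f[0])),np.linalg.norm(a[0]-a[1]))
a=[X(*p,.04) for p in [(195,350),(300,339),(308,427),(203,436)]]
print('plate',np.mean(a,0)); f=(a[0]+a[1]-a[2]-a[3])/2;print(np.linalg.norm(f),np.degrees(np.arctan2(f[1],f[0])));g=(a[0]+a[3]-a[1]-a[2])/2;print(np.linalg.norm(g),np.degrees(np.arctan2(g[1],g[0])))
l,r=X(88,299,.13),X(398,265,.13);print('boxfront',l,r,(l+r)/2,np.linalg.norm(l-r),np.degrees(np.arctan2((l-r)[1],(l-r)[0])))
bl,br=X(68,50,.13),X(375,20,.13);print('boxback',bl,br,np.linalg.norm(l-bl))
print('panel',X(165,463,.105),X(350,441,.105))
print('door top far, near',X(72,560,.127),X(115,305,.127))
print('keeper', X(380,328,.081))
E
```

```text
bea [[0.5404, -0.3456, 0.034], [0.5596, -0.3816, 0.034], [0.5058, -0.4086, 0.034], [0.4878, -0.3724, 0.034]] [ 0.5233792  -0.37703052  0.034     ]
0.05961685019759018 26.874082410301398 0.04078568281883939
plate [0.54914928 0.0129903  0.04      ]
0.0891266191701558 6.173667644130615
0.10715093261608499 96.45598202011715
boxfront [0.62275616 0.16847775 0.13      ] [ 0.65897128 -0.12139812  0.13      ] [0.64086372 0.02353981 0.13      ] 0.29212934200510027 97.12124852277124
boxback [0.86423339 0.19497852 0.13      ] [ 0.89531617 -0.09832505  0.13      ] 0.2429270355697195
panel [0.47057613 0.09412969 0.105     ] [ 0.49478865 -0.08065696  0.105     ]
door top far, near [0.37948256 0.17623465 0.127     ] [0.61792145 0.1432156  0.127     ]
keeper [ 0.60651051 -0.11136602  0.081     ]
```

```bash
python3 - <<'E'
from h import *
s=manip.state();q=s['tool_rot'];M=R.from_quat([q[1],q[2],q[3],q[0]]).as_matrix();print(M.round(3))
for i in (0,2): print(np.degrees(np.arctan2(M[1,i],M[0,i])))
E
python3 -m jog '{"offset":[[0,0,0],[0.5,0.3,0],[0.8,0.5,0],[0.8,0.5,0],[0.8,0.5,0],[0.8,0.5,0]],"angular":[[0,0,0],[0,0,0],[0,0,0],[0,0,0],[0,0,0],[0,0,0]],"jaw":[85,85,85,75,75,75]}'
```

```text
[[-0.974 -0.     0.225]
 [-0.225  0.002 -0.974]
 [-0.    -1.    -0.002]]
-167.0067720428447
-77.00675355302462
time: 0.75
tool_pos: [0.3268, -0.4928, 0.2313]
tool_rot: [-0.08, 0.08, -0.703, 0.703]
contact_force: [-0.2, 0.7, 0.0]
gripper_width: 0.878
```

```bash

python3 -m jog '{"offset":[[0.75,0.45,-0.1],[0.75,0.45,-0.2],[0.75,0.45,-0.2],[0.75,0.45,-0.2],[0.6,0.35,-0.2],[0.3,0.2,0],[0,0,0],[0,0,0]],"angular":[[0,0,0.4],[0,0,0.4],[0,0,0.4],[0,0,0.4],[0,0,0.4],[0,0,0.33],[0,0,0],[0,0,0]],"jaw":[75,75,75,75,75,75,75,75]}'
python3 - <<'E'
from h import *
import pickle
s=manip.state();im=manip.grab_frame('wrist');cv2.imwrite('pics/w1.png',im);pickle.dump(s,open('w1.pkl','wb'));print(s['tool_pos'])
E
```

```text
time: 1.55
tool_pos: [0.5202, -0.3771, 0.1868]
tool_rot: [-0.165, 0.165, -0.687, 0.688]
contact_force: [-0.4, 0.9, -0.4]
gripper_width: 0.878
[ 0.52022596 -0.37705313  0.18683803]
```

View pics/w1.png

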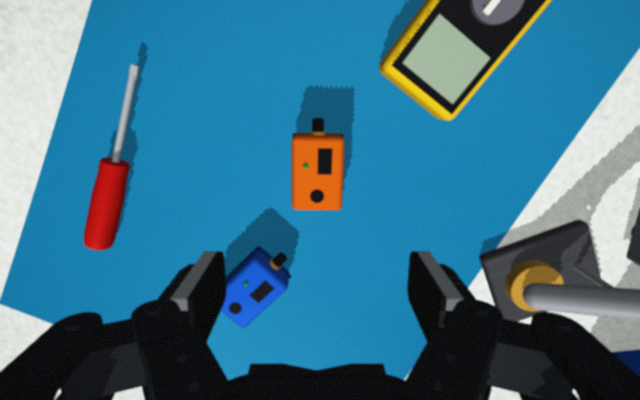

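```bash
python3 - <<'E'
from h import *
import pickle
s=pickle.load(open('w1.pkl','rb'));c=cam('wrist',s)
a=np.array([px2w(c,p,.034) for p in [(292,136),(343,136),(342,210),(292.5,210)]])
print(a.mean(0)); f=(a[0]+a[1]-a[2]-a[3])/2;print(np.linalg.norm(f),np.degrees(np.arctan2(f[1],f[0])),np.linalg.norm(a[0]-a[1]))
q=s['tool_rot'];M=R.from_quat([q[1],q[2],q[3],q[0]]).as_matrix();print(np.degrees(np.arctan2(M[1,2],M[0,2])))
d=a.mean(0)-s['tool_pos'];print(d/.05, M.T@d)
print(M[:,1])
E
```

```text
[ 0.52575464 -0.37586085  0.034     ]
0.06353208256162259 26.816622038356407 0.04159189908389924
-63.04412277012423
[ 0.11057364  0.02384557 -3.05676069] [-0.00555763  0.15283586  0.00132838]
[-1.78665442e-04 -9.35382680e-04 -9.99999547e-01]
```

```bash

python3 -m jog '{"offset":[[0.11,0.02,-0.4],[0,0,-0.6],[0,0,-0.6],[0,0,-0.6],[0,0,-0.5],[0,0,-0.4],[0,0,-0.3],[0,0,-0.2],[0,0,0],[0,0,0]],"angular":[[0,0,0],[0,0,0],[0,0,0],[0,0,0],[0,0,0],[0,0,0],[0,0,0],[0,0,0],[0,0,0],[0,0,0]],"jaw":[75,75,75,75,75,75,75,75,75,75]}'
python3 -m jog '{"offset":[[0,0,0],[0,0,0],[0,0,0],[0,0,0],[0,0,0],[0,0,0],[0,0,0]],"angular":[[0,0,0],[0,0,0],[0,0,0],[0,0,0],[0,0,0],[0,0,0],[0,0,0]],"jaw":[30,30,30,30,30,30,30]}'
python3 - <<'E'
from h import *
im=manip.grab_frame('wrist');cv2.imwrite('pics/w2.png',im)
E
```

```text
time: 2.6
tool_pos: [0.5264, -0.3762, 0.0072]
tool_rot: [-0.165, 0.165, -0.687, 0.688]
contact_force: [0.5, 0.1, 1.0]
gripper_width: 0.877
time: 3.3
tool_pos: [0.527, -0.3762, 0.0078]
tool_rot: [-0.165, 0.164, -0.687, 0.688]
contact_force: [0.6, 0.7, 5.1]
gripper_width: 0.502
```

View pics/w2.png

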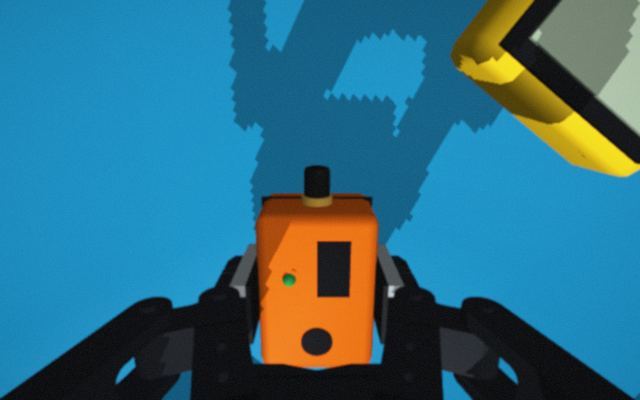

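```bash

python3 -m jog '{"offset":[[0,0,0.2],[0,0,0.5],[0,0,0.7],[0,0,0.7],[0,0,0.7],[0,0,0.4],[0,0.3,0.1],[0,0.6,0],[0.05,0.7,0],[0.05,0.7,0],[0.05,0.7,0],[0.05,0.7,0]],"angular":[[0,0,0],[0,0,0],[0,0,0],[0,0,0],[0,0,0],[0,0,0],[0,0,0],[0,0,-0.4],[0,0,-0.5],[0,0,-0.5],[0,0,-0.5],[0,0,-0.5]],"jaw":[30,30,30,30,30,30,30,30,30,30,30,30]}'
python3 -m jog '{"offset":[[0.05,0.7,0],[0.05,0.7,0],[0.05,0.7,0],[0.05,0.6,0],[0,0.5,0],[0,0.5,0],[0,0.4,0],[0,0,0],[0,0,0]],"angular":[[0,0,-0.5],[0,0,-0.5],[0,0,0],[0,0,0],[0,0,0],[0,0,0],[0,0,0],[0,0,0],[0,0,0]],"jaw":[30,30,30,30,30,30,30,30,30]}'
python3 - <<'E'
from h import *
import pickle
s=manip.state();im=manip.grab_frame('wrist');cv2.imwrite('pics/w3.png',im);pickle.dump(s,open('w3.pkl','wb'));print(s['tool_pos'])
cv2.imwrite('pics/s3.png',manip.grab_frame('scene'))
E
```

```text
time: 4.55
tool_pos: [0.5344, -0.1875, 0.1689]
tool_rot: [0.076, -0.078, 0.704, -0.702]
contact_force: [0.3, 0.3, -2.0]
gripper_width: 0.501
time: 5.45
tool_pos: [0.5446, 0.0153, 0.1696]
tool_rot: [0.04, -0.042, 0.706, -0.706]
contact_force: [-0.6, -0.2, -1.5]
gripper_width: 0.502
[0.54462128 0.01525961 0.16961649]
```

View pics/w3.png

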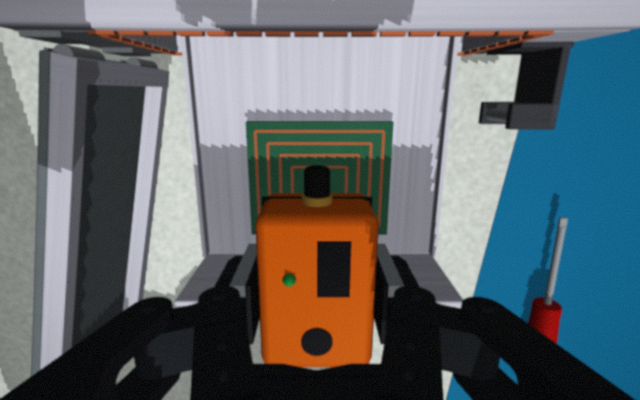

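View pics/s3.png

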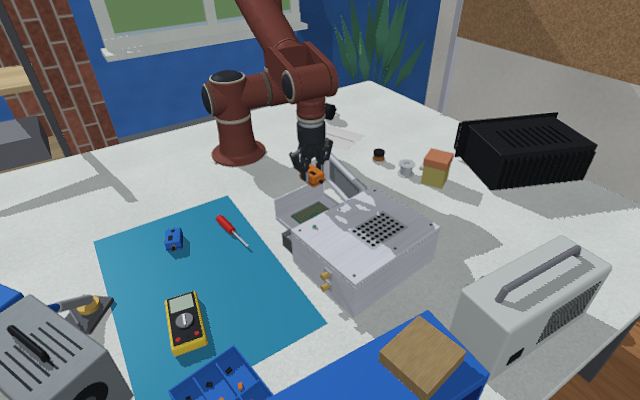

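```bash
python3 - <<'E'
from h import *
import pickle
s=pickle.load(open('w3.pkl','rb'));c=cam('wrist',s)
l,r=px2w(c,(246.5,122),.04),px2w(c,(392,122),.04)
g=l-r;u=g/np.linalg.norm(g);x=np.array([u[1],-u[0],0]);print(l,r,np.linalg.norm(g),np.degrees(np.arctan2(x[1],x[0])),'centre',(l+r)/2-.045*x)
q=s['tool_rot'];M=R.from_quat([q[1],q[2],q[3],q[0]]).as_matrix();print(np.degrees(np.arctan2(M[1,2],M[0,2]))+90)
E
```

```text
[0.58830858 0.07250522 0.04      ] [ 0.60083443 -0.03478949  0.04      ] 0.10802339374973975 6.658711103436564 centre [0.54987506 0.01363989 0.04      ]
6.653804763327926
```

```bash

python3 -m jog '{"offset":[[0.12,-0.04,-0.1],[0,0,-0.4],[0,0,-0.5],[0,0,-0.5],[0,0,-0.35],[0,0,-0.25],[0,0,-0.15],[0,0,-0.1],[0,0,0],[0,0,0]],"angular":[[0,0,0],[0,0,0],[0,0,0],[0,0,0],[0,0,0],[0,0,0],[0,0,0],[0,0,0],[0,0,0],[0,0,0]],"jaw":[30,30,30,30,30,30,30,30,30,30]}'
python3 -m jog '{"offset":[[0,0,-0.03],[0,0,-0.03],[0,0,0]],"angular":[[0,0,0],[0,0,0],[0,0,0]],"jaw":[30,30,30]}'
```

```text
time: 6.55
tool_pos: [0.5528, 0.0124, 0.0547]
tool_rot: [-0.041, 0.04, -0.706, 0.706]
contact_force: [-0.6, -0.3, -1.8]
gripper_width: 0.504
time: 6.85
tool_pos: [0.552, 0.0126, 0.0509]
tool_rot: [-0.041, 0.041, -0.706, 0.706]
contact_force: [-0.2, 0.1, -0.4]
gripper_width: 0.499
```

```bash

python3 -m jog '{"offset":[[0,0,-0.02],[0,0,-0.02],[0,0,0],[0,0,0]],"angular":[[0,0,0],[0,0,0],[0,0,0],[0,0,0]],"jaw":[30,30,30,30]}'
```

```text
time: 7.25
tool_pos: [0.552, 0.0125, 0.0487]
tool_rot: [0.041, -0.041, 0.706, -0.706]
contact_force: [-0.6, 0.7, -2.0]
gripper_width: 0.5
```

```bash

python3 -m jog '{"offset":[[0,0,-0.02],[0,0,-0.01],[0,0,0],[0,0,0]],"angular":[[0,0,0],[0,0,0],[0,0,0],[0,0,0]],"jaw":[30,30,30,30]}'
```

```text
time: 7.65
tool_pos: [0.5523, 0.0125, 0.0478]
tool_rot: [-0.041, 0.04, -0.706, 0.706]
contact_force: [-1.9, 1.2, 2.9]
gripper_width: 0.505
```

Contact now. Release gently, then rise.

```bash

python3 -m jog '{"offset":[[0,0,0],[0,0,0],[0,0,0],[0,0,0],[0,0,0],[0,0,0.2],[0,0,0.4],[0,0,0.6],[0,0,0.6],[0,0,0.6],[0,0,0],[0,0,0]],"angular":[[0,0,0],[0,0,0],[0,0,0],[0,0,0],[0,0,0],[0,0,0],[0,0,0],[0,0,0],[0,0,0],[0,0,0],[0,0,0],[0,0,0]],"jaw":[48,54,62,66,66,66,66,66,66,66,66,66]}'
python3 - <<'E'
from h import *
import pickle
s=manip.state();im=manip.grab_frame('wrist');cv2.imwrite('pics/w4.png',im);pickle.dump(s,open('w4.pkl','wb'));print(s['tool_pos'])
im=manip.grab_frame('top');cv2.imwrite('pics/top4.png',im);save(im,'t4',(240,130,400,280),3.5)
E
```

```text
time: 8.85
tool_pos: [0.5527, 0.0125, 0.1689]
tool_rot: [-0.041, 0.04, -0.706, 0.706]
contact_force: [-0.8, 0.2, -0.3]
gripper_width: 0.774
[0.55268374 0.01247782 0.16885051]
```

View pics/w4.png

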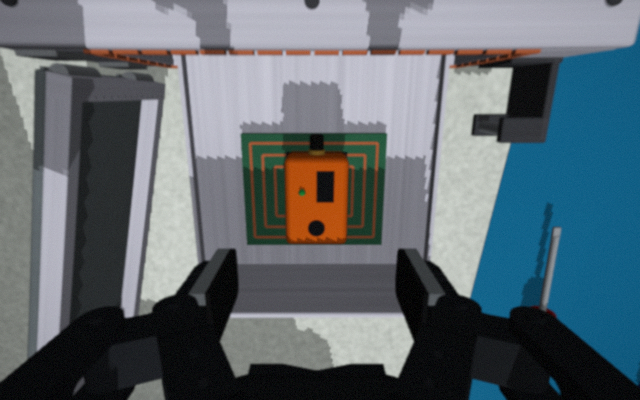

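View pics/t4.png

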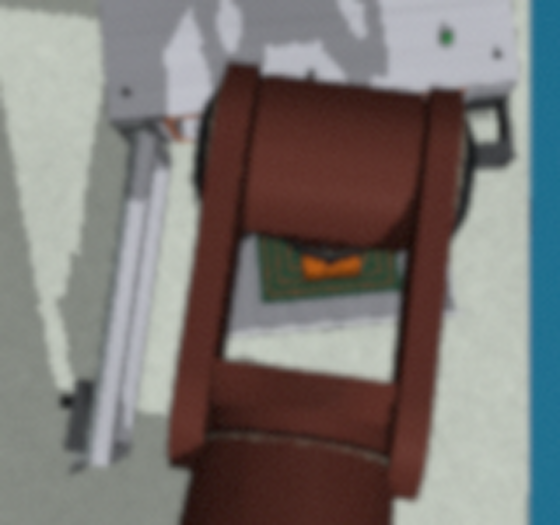

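```bash
python3 - <<'E'
from h import *
import pickle
s=pickle.load(open('w4.pkl','rb'));c=cam('wrist',s)
a=np.array([px2w(c,p,.074) for p in [(286,153),(348,153),(347,242),(286,242)]]);print('bea',a.mean(0))
a=np.array([px2w(c,p,.04) for p in [(242.5,134),(385.5,134),(381,244),(247.5,244)]]);print('plate',a.mean(0))
print('panel top',px2w(c,(317,317),.105),px2w(c,(317,313),.105))
print('keeper brk',px2w(c,(475,115),.081),px2w(c,(548,142),.081))
print('mouth front bottom/top roof edge',px2w(c,(317,50),.13))
print('door',[px2w(c,p,.127) for p in [(37,70),(70,70),(165,85),(30,310)]])
E
```

```text
bea [0.55397186 0.01216312 0.074     ]
plate [0.55002261 0.01370987 0.04      ]
panel top [0.48242714 0.00375861 0.105     ] [0.48542186 0.00410555 0.105     ]
keeper brk [ 0.62168602 -0.07944597  0.081     ] [ 0.6103597  -0.12908159  0.081     ]
mouth front bottom/top roof edge [0.64285424 0.02239873 0.13      ]
door [array([0.61818387, 0.15464462, 0.127     ]), array([0.62011313, 0.13922972, 0.127     ]), array([0.61868532, 0.09435129, 0.127     ]), array([0.4840535 , 0.17110636, 0.127     ])]
```

```bash

python3 -m jog '{"offset":[[-0.3,-0.03,0],[-0.6,-0.07,0],[-0.6,-0.07,0],[-0.6,-0.07,0],[-0.35,-0.04,0],[0,0,-0.4],[0,0,-0.5],[0,0,-0.4],[0,0,-0.3],[0,0,0],[0,0,0]],"angular":[[0,0,0],[0,0,0],[0,0,0],[0,0,0],[0,0,0],[0,0,0],[0,0,0],[0,0,0],[0,0,0],[0,0,0],[0,0,0]],"jaw":[50,30,10,0,0,0,0,0,0,0,0]}'
python3 - <<'E'
from h import *
cv2.imwrite('pics/w5.png',manip.grab_frame('wrist'))
E
```

```text
time: 10.05
tool_pos: [0.4287, -0.0013, 0.0864]
tool_rot: [0.04, -0.041, 0.706, -0.706]
contact_force: [0.9, 0.4, -0.2]
gripper_width: 0.003
```

View pics/w5.png

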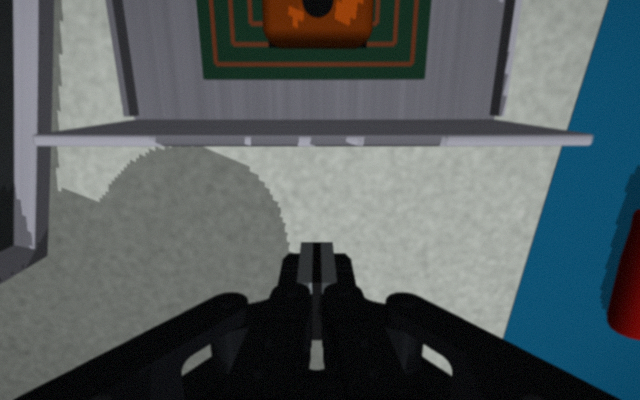

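```bash

python3 -m jog '{"offset":[[0.3,0.035,0],[0.3,0.035,0],[0.15,0.017,0],[0.1,0.012,0],[0.15,0.017,0],[0.2,0.023,0],[0.25,0.029,0],[0.25,0.029,0],[0.25,0.029,0],[0.25,0.029,0],[0.25,0.029,0],[0.25,0.029,0]],"angular":[[0,0,0],[0,0,0],[0,0,0],[0,0,0],[0,0,0],[0,0,0],[0,0,0],[0,0,0],[0,0,0],[0,0,0],[0,0,0],[0,0,0]],"jaw":[0,0,0,0,0,0,0,0,0,0,0,0]}'
python3 -m jog '{"offset":[[0.25,0.029,0],[0.25,0.029,0],[0.2,0.023,0],[0.15,0.017,0],[0.1,0.012,0],[0.06,0.007,0],[0,0,0],[0,0,0]],"angular":[[0,0,0],[0,0,0],[0,0,0],[0,0,0],[0,0,0],[0,0,0],[0,0,0],[0,0,0]],"jaw":[0,0,0,0,0,0,0,0]}'
python3 - <<'E'
from h import *
cv2.imwrite('pics/w6.png',manip.grab_frame('wrist'))
E
```

```text
time: 11.3
tool_pos: [0.5653, 0.0144, 0.0871]
tool_rot: [0.04, -0.041, 0.706, -0.706]
contact_force: [-2.0, 1.0, 1.4]
gripper_width: 0.002
time: 12.1
tool_pos: [0.6151, 0.02, 0.0874]
tool_rot: [-0.041, 0.04, -0.706, 0.706]
contact_force: [0.5, 0.5, 0.2]
gripper_width: -0.001
```

View pics/w6.png

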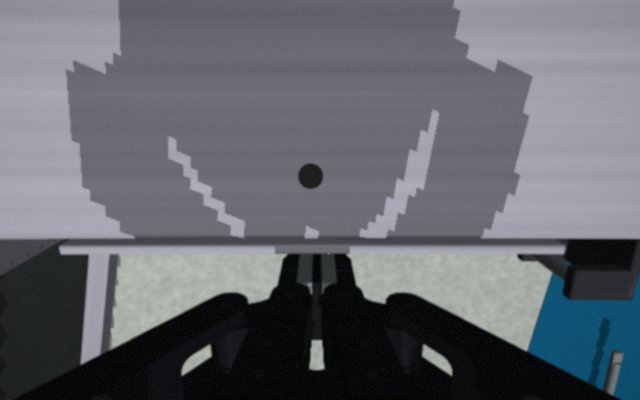

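```bash

python3 -m jog '{"offset":[[0.05,0.006,0],[0.05,0.006,0],[0.05,0.006,0],[0,0,0]],"angular":[[0,0,0],[0,0,0],[0,0,0],[0,0,0]],"jaw":[0,0,0,0]}'
python3 -m jog '{"offset":[[0.05,0.006,0],[0.05,0.006,0],[0,0,0]],"angular":[[0,0,0],[0,0,0],[0,0,0]],"jaw":[0,0,0]}'
```

```text
time: 12.55
tool_pos: [0.623, 0.0209, 0.0873]
tool_rot: [0.041, -0.04, 0.706, -0.706]
contact_force: [-0.9, 0.5, -0.1]
gripper_width: 0.003
time: 12.85
tool_pos: [0.628, 0.0216, 0.0873]
tool_rot: [0.041, -0.04, 0.706, -0.706]
contact_force: [0.5, -0.0, 0.2]
gripper_width: -0.0
```

```bash

python3 -m jog '{"offset":[[0.04,0.005,0],[0.04,0.005,0],[0,0,0]],"angular":[[0,0,0],[0,0,0],[0,0,0]],"jaw":[0,0,0]}'
python3 - <<'E'
from h import *
im=manip.grab_frame('wrist');save(im,'w7',(180,200,460,340),2.8)
E
```

```text
time: 13.15
tool_pos: [0.6281, 0.0216, 0.0873]
tool_rot: [-0.037, 0.044, -0.706, 0.706]
contact_force: [-15.5, -1.5, 10.1]
gripper_width: -0.001
```

View pics/w7.png

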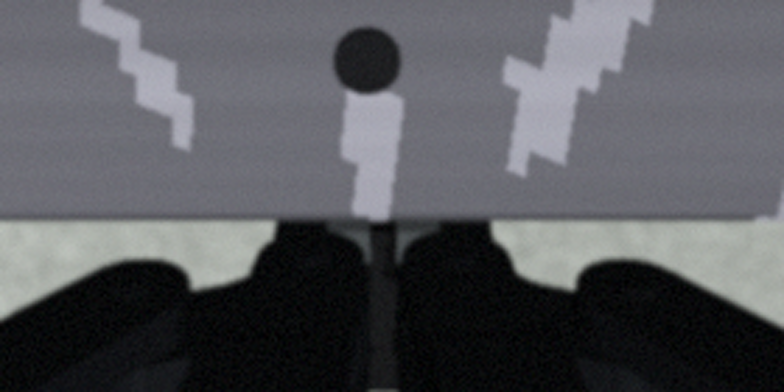

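```bash

python3 -m jog '{"offset":[[-0.2,-0.02,0],[-0.5,-0.06,0],[-0.7,-0.08,0.2],[-0.7,-0.08,0.4],[-0.7,-0.08,0.5],[-0.7,-0.08,0.6],[0,-0.4,0.5],[0,-0.8,0],[0,-0.8,0],[0,-0.8,0],[0,-0.5,0],[0,0,0]],"angular":[[0,0,0],[0,0,0],[0,0,0],[0,0,0],[0,0,0],[0,0,0],[0,0,0],[0,0,0],[0,0,0],[0,0,0],[0,0,0],[0,0,0]],"jaw":[0,0,0,0,0,0,0,0,0,0,0,0]}'
python3 - <<'E'
from h import *
im=manip.grab_frame('top');cv2.imwrite('pics/top8.png',im);save(im,'t8',(250,140,400,275),5)
E
```

```text
time: 14.4
tool_pos: [0.4566, -0.1656, 0.1975]
tool_rot: [-0.04, 0.039, -0.706, 0.706]
contact_force: [0.8, -0.2, -0.2]
gripper_width: 0.003
```

View pics/t8.png

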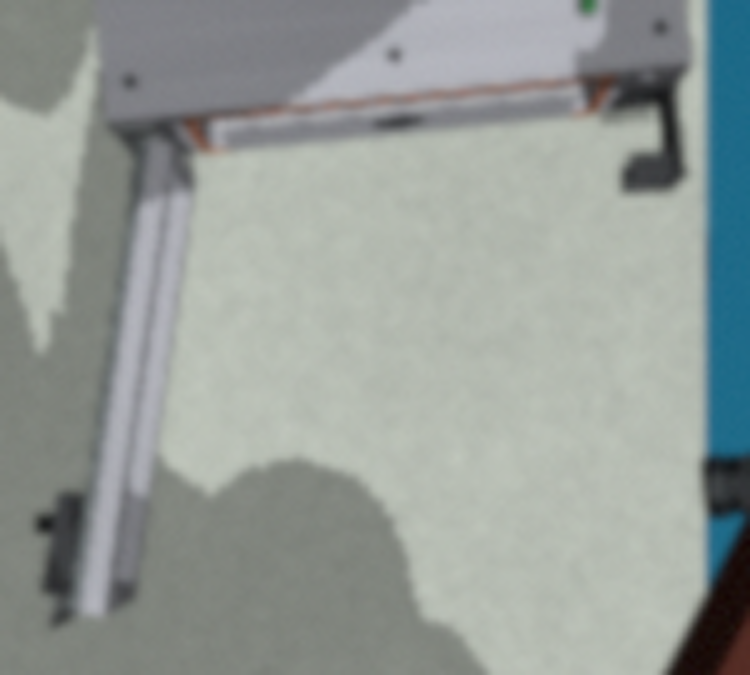

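```bash
python3 - <<'E'
from h import *
c=cam('top')
def X(u,v,z): return px2w(c,(250+(u+.5)/5-.5,140+(v+.5)/5-.5),z)
P={'o1':(137,190),'o2':(78,610),'m1':(167,190),'m2':(105,612),'hinge?':(160,140),'hl':(140,140),'hr':(182,150)}
for k,v in P.items(): print(k,X(*v,.127)[:2])
for a,b in (('o1','o2'),('m1','m2')):
    d=X(*P[b],.127)-X(*P[a],.127);ang=np.arctan2(d[1],d[0]);print('ang',np.degrees(ang), 'door', np.radians((np.degrees(ang)%360)-(270+6.6))*-1)
print('panel', X(215,145,.105),X(585,112,.105))
print('keeper', X(625,190,.081),X(680,185,.081))
E
```

```text
o1 [0.59217273 0.15595092]
o2 [0.38063119 0.17915727]
m1 [0.59241094 0.1406562 ]
m2 [0.37994383 0.16561602]
hinge? [0.61801974 0.14495035]
hl [0.6178687  0.15517125]
hr [0.61304495 0.13357428]
ang 173.73962084710698 door 1.7952522860677196
ang 173.29982354461882 door 1.8029281970375273
panel [0.61943293 0.11907537 0.105     ] [ 0.6394636  -0.07249604  0.105     ]
keeper [ 0.6024664  -0.09610602  0.081     ] [ 0.60555973 -0.12493078  0.081     ]
```

```bash

python3 -m jog '{"offset":[[0.2,0.5,0],[0.4,0.8,0],[0.4,0.8,0],[0.3,0.8,0],[0.1,0.6,0],[0,0.3,0],[0,0,0],[0,0,0]],"angular":[[0,0,0],[0,0,0],[0,0,0],[0,0,0],[0,0,0],[0,0,0],[0,0,0],[0,0,0]],"jaw":[0,0,0,0,0,0,0,0]}'
python3 - <<'E'
from h import *
import pickle
s=manip.state();im=manip.grab_frame('wrist');cv2.imwrite('pics/w9.png',im);pickle.dump(s,open('w9.pkl','wb'));print(s['tool_pos'])
E
```

```text
time: 15.25
tool_pos: [0.5262, 0.0269, 0.1973]
tool_rot: [-0.041, 0.041, -0.706, 0.706]
contact_force: [1.1, -0.4, -0.3]
gripper_width: -0.001
[0.52620327 0.02691916 0.19728692]
```

View pics/w9.png

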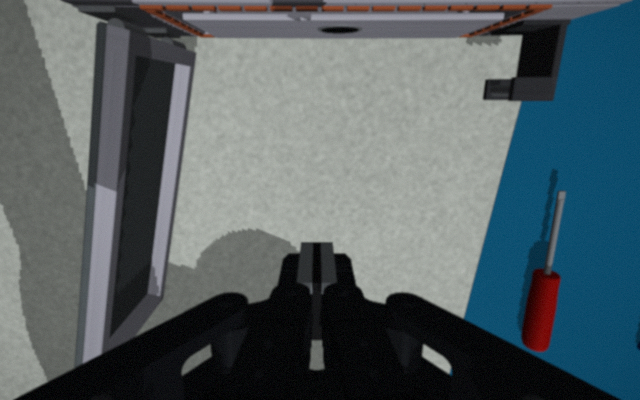

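```bash
python3 - <<'E'
from h import *
import pickle
im=cv2.imread('pics/w9.png');save(im,'w9z',(180,0,380,50),4)
s=pickle.load(open('w9.pkl','rb'));c=cam('wrist',s)
for v,z in ((18,.105),(20,.105),(38,.03),(6,.13),(3,.13),(11,.118)): print(v,z,px2w(c,(320,v),z))
x=np.array([.9934,.1149,0])
print('panel from contact', np.array([.6281,.0216])@x[:2])
for P in ([.6371,.0235,.105],[.6371,.0235,.03]): print(w2px(c,P))
for p in [(102,25),(128,27),(85,185),(115,188),(78,360),(104,345),(192,65),(165,297)]: print(p,px2w(c,p,.127))
E
```

```text
18 0.105 [0.63941691 0.03769044 0.105     ]
20 0.105 [0.63835404 0.03756381 0.105     ]
38 0.03 [0.63861246 0.03683544 0.03      ]
6 0.13 [0.64058409 0.03808264 0.13      ]
3 0.13 [0.64197725 0.03824864 0.13      ]
11 0.118 [0.64058214 0.03796089 0.118     ]
panel from contact 0.6264363799999999
[[343.19230253  25.31037997]]
[[336.41465645  42.15960368]]
(102, 25) [0.6180094 0.1531559 0.127    ]
(128, 27) [0.61874727 0.1394964  0.127     ]
(85, 185) [0.52717228 0.16799989 0.127     ]
(115, 188) [0.52734827 0.15025864 0.127     ]
(78, 360) [0.39861266 0.1798133  0.127     ]
(104, 345) [0.41289368 0.16155681 0.127     ]
(192, 65) [0.60366496 0.10523331 0.127     ]
(165, 297) [0.45513654 0.12015881 0.127     ]
```

View pics/w9z.png

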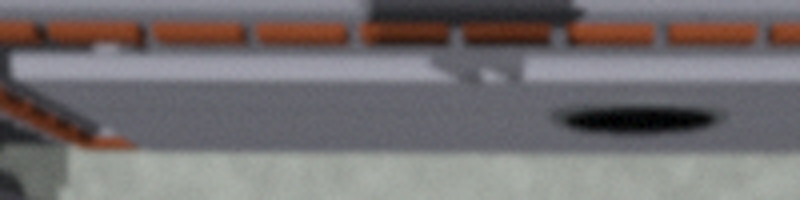

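```bash

python3 -m jog '{"offset":[[-0.2,0.3,0],[-0.4,0.7,0],[-0.4,0.8,0],[-0.4,0.8,0],[-0.4,0.8,0],[-0.2,0.43,0],[0,0,-0.3],[0,0,-0.5],[0,0,-0.5],[0,0,-0.5],[0,0,-0.24],[0,0,0]],"angular":[[0,0,0],[0,0,0],[0,0,0],[0,0,0],[0,0,0],[0,0,0],[0,0,0],[0,0,0],[0,0,0],[0,0,0],[0,0,0],[0,0,0]],"jaw":[0,0,0,0,0,0,0,0,0,0,0,0]}'
python3 - <<'E'
from h import *
cv2.imwrite('pics/w10.png',manip.grab_frame('wrist'))
s=manip.state();print(s['tool_pos'],s['joint_pos'].round(2))
H=np.array([.618,.142]);y0=np.radians(6.6)
prev=None
for th in np.arange(1.85,-.01,-.1):
    a=-np.pi/2+y0-th; d=np.array([np.cos(a),np.sin(a)]);n=np.array([d[1],-d[0]])
    f=th
    off=.011*abs(np.cos(f))+.0145*abs(np.sin(f))
    P=H+.2*d+(.009+off)*n
    print(round(th,2),P.round(4),None if prev is None else ((P-prev)/.05).round(2)); prev=P
E
```

```text
time: 16.5
tool_pos: [0.4249, 0.217, 0.0927]
tool_rot: [-0.038, 0.042, -0.705, 0.706]
contact_force: [-0.5, 0.6, 0.3]
gripper_width: 0.004
[0.42616541 0.21760994 0.0945223 ] [ 0.32 -0.18  2.07 -0.    1.25  1.77]
1.85 [0.4249 0.2003] None
1.75 [0.42 0.18] [-0.1  -0.41]
1.65 [0.4173 0.1591] [-0.06 -0.42]
1.55 [0.4166 0.1384] [-0.01 -0.41]
1.45 [0.4178 0.1193] [ 0.02 -0.38]
1.35 [0.4208 0.1002] [ 0.06 -0.38]
1.25 [0.4256 0.0813] [ 0.1  -0.38]
1.15 [0.4324 0.0628] [ 0.14 -0.37]
1.05 [0.441 0.045] [ 0.17 -0.36]
0.95 [0.4515 0.0279] [ 0.21 -0.34]
0.85 [0.4638 0.0118] [ 0.25 -0.32]
0.75 [ 0.4777 -0.0031] [ 0.28 -0.3 ]
0.65 [ 0.4932 -0.0166] [ 0.31 -0.27]
0.55 [ 0.5102 -0.0285] [ 0.34 -0.24]
0.45 [ 0.5285 -0.0386] [ 0.37 -0.2 ]
0.35 [ 0.5478 -0.0469] [ 0.39 -0.16]
0.25 [ 0.5681 -0.0531] [ 0.41 -0.12]
0.15 [ 0.589  -0.0571] [ 0.42 -0.08]
0.05 [ 0.6104 -0.0589] [ 0.43 -0.04]
```

View pics/w10.png

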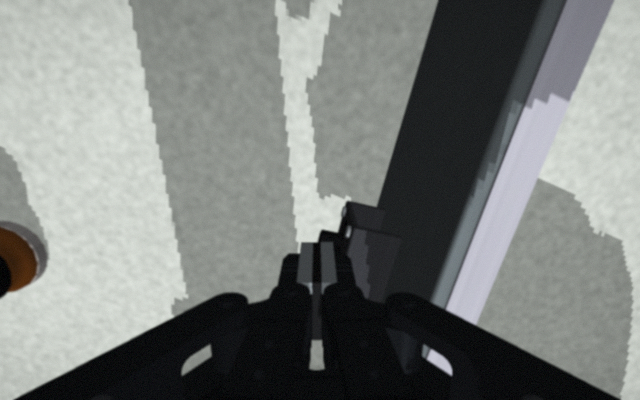

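```bash

python3 -m jog '{"offset":[[0,-0.2,0],[-0.05,-0.2,0],[-0.05,-0.2,0],[-0.02,-0.2,0],[-0.02,-0.2,0],[0,-0.2,0],[0,-0.2,0],[0,0,0]],"angular":[[0,0,0],[0,0,0],[0,0,0],[0,0,0],[0,0,0],[0,0,0],[0,0,0],[0,0,0]],"jaw":[0,0,0,0,0,0,0,0]}'
python3 - <<'E'
from h import *
cv2.imwrite('pics/w11.png',manip.grab_frame('wrist'))
E
```

```text
time: 17.35
tool_pos: [0.4195, 0.1473, 0.0952]
tool_rot: [-0.04, 0.04, -0.706, 0.706]
contact_force: [0.5, -0.6, 0.2]
gripper_width: 0.001
```

View pics/w11.png

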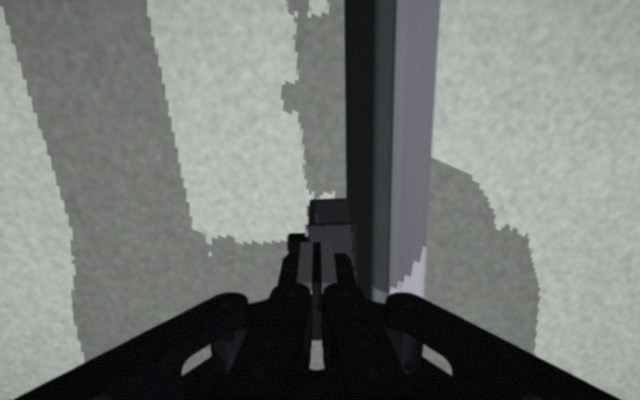

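```bash

python3 -m jog '{"offset":[[0,-0.15,0],[0,-0.2,0],[0,-0.2,0],[0.02,-0.2,0],[0.03,-0.19,0],[0.04,-0.19,0],[0.05,-0.19,0],[0.06,-0.19,0],[0.07,-0.18,0],[0.08,-0.18,0],[0.09,-0.18,0],[0.09,-0.17,0]],"angular":[[0,0,0],[0,0,0],[0,0,0],[0,0,0],[0,0,0],[0,0,0],[0,0,0],[0,0,0],[0,0,0],[0,0,0],[0,0,0],[0,0,0]],"jaw":[0,0,0,0,0,0,0,0,0,0,0,0]}'
python3 - <<'E'
from h import *
cv2.imwrite('pics/w12.png',manip.grab_frame('wrist'))
E
```

```text
time: 18.6
tool_pos: [0.4464, 0.0368, 0.0953]
tool_rot: [-0.04, 0.041, -0.706, 0.706]
contact_force: [0.0, -0.4, 0.6]
gripper_width: -0.001
```

View pics/w12.png

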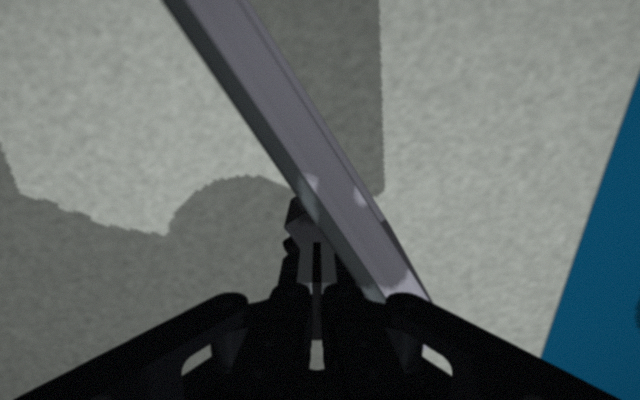

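```bash

python3 -m jog '{"offset":[[0.1,-0.17,0],[0.11,-0.17,0],[0.12,-0.16,0],[0.13,-0.16,0],[0.14,-0.15,0],[0.14,-0.15,0],[0.15,-0.14,0],[0.16,-0.13,0],[0.17,-0.12,0],[0.17,-0.12,0],[0.18,-0.11,0],[0.18,-0.1,0]],"angular":[[0,0,0],[0,0,0],[0,0,0],[0,0,0],[0,0,0],[0,0,0],[0,0,0],[0,0,0],[0,0,0],[0,0,0],[0,0,0],[0,0,0]],"jaw":[0,0,0,0,0,0,0,0,0,0,0,0]}'
python3 - <<'E'
from h import *
cv2.imwrite('pics/w13.png',manip.grab_frame('wrist'))
E
```

```text
time: 19.85
tool_pos: [0.5342, -0.0469, 0.0952]
tool_rot: [0.04, -0.041, 0.706, -0.706]
contact_force: [-0.5, 1.0, -0.2]
gripper_width: 0.003
```

View pics/w13.png

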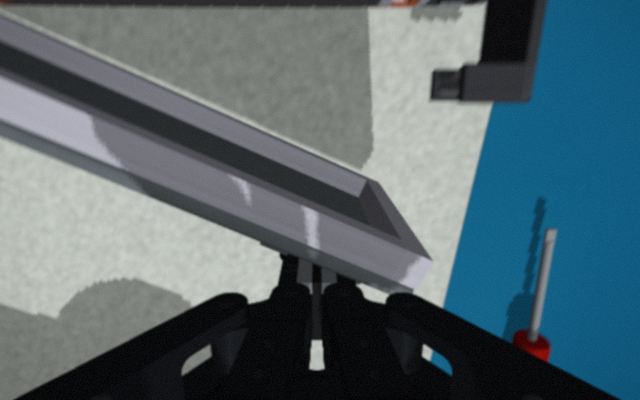

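```bash

python3 -m jog '{"offset":[[0.18,-0.07,0],[0.19,-0.07,0],[0.2,-0.06,0],[0.2,-0.06,0],[0.2,-0.05,0],[0.15,-0.03,0],[0.1,-0.01,0],[0,0,0]],"angular":[[0,0,0],[0,0,0],[0,0,0],[0,0,0],[0,0,0],[0,0,0],[0,0,0],[0,0,0]],"jaw":[0,0,0,0,0,0,0,0]}'
python3 - <<'E'
from h import *
cv2.imwrite('pics/w14.png',manip.grab_frame('wrist'))
E
```

```text
time: 20.7
tool_pos: [0.5953, -0.0641, 0.0954]
tool_rot: [-0.041, 0.04, -0.706, 0.706]
contact_force: [0.1, 0.5, 0.1]
gripper_width: -0.003
```

View pics/w14.png

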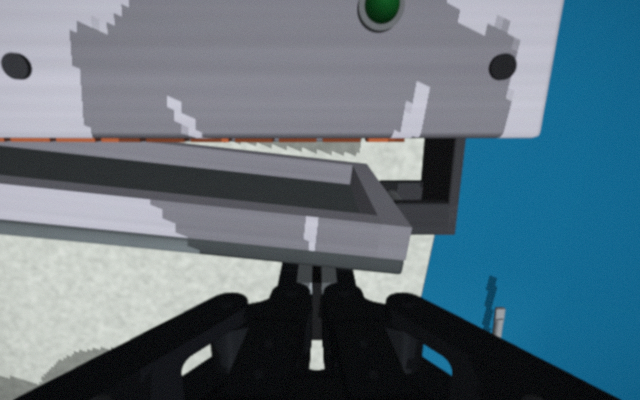

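```bash

python3 -m jog '{"offset":[[0.06,0,0],[0.06,0,0],[0.06,0,0],[0.06,0,0],[0,0,0]],"angular":[[0,0,0],[0,0,0],[0,0,0],[0,0,0],[0,0,0]],"jaw":[0,0,0,0,0]}'
python3 -m jog '{"offset":[[0.05,0,0],[0.05,0,0],[0,0,0]],"angular":[[0,0,0],[0,0,0],[0,0,0]],"jaw":[0,0,0]}'
python3 -m jog '{"offset":[[0.05,0,0],[0.05,0,0],[0,0,0]],"angular":[[0,0,0],[0,0,0],[0,0,0]],"jaw":[0,0,0]}'
```

```text
time: 21.25
tool_pos: [0.6063, -0.0639, 0.0952]
tool_rot: [0.04, -0.041, 0.706, -0.706]
contact_force: [-3.1, -0.4, 1.1]
gripper_width: -0.001
time: 21.55
tool_pos: [0.6106, -0.0639, 0.0952]
tool_rot: [0.04, -0.042, 0.706, -0.706]
contact_force: [-5.4, -0.0, 3.9]
gripper_width: -0.0
time: 21.85
tool_pos: [0.6172, -0.064, 0.0955]
tool_rot: [-0.041, 0.04, -0.706, 0.706]
contact_force: [-0.6, -0.8, -0.2]
gripper_width: -0.0
```

```bash

python3 -m jog '{"offset":[[0.04,0,0],[0.04,0,0],[0,0,0]],"angular":[[0,0,0],[0,0,0],[0,0,0]],"jaw":[0,0,0]}'
python3 - <<'E'
from h import *
cv2.imwrite('pics/w15.png',manip.grab_frame('wrist'))
E
python3 -m jog '{"offset":[[0.04,0,0],[0.04,0,0],[0,0,0]],"angular":[[0,0,0],[0,0,0],[0,0,0]],"jaw":[0,0,0]}'
```

```text
time: 22.15
tool_pos: [0.621, -0.064, 0.0955]
tool_rot: [-0.041, 0.04, -0.706, 0.706]
contact_force: [0.3, 0.5, -0.6]
gripper_width: -0.0
time: 22.5
tool_pos: [0.6218, -0.064, 0.0952]
tool_rot: [0.038, -0.044, 0.706, -0.706]
contact_force: [-12.3, -0.1, 7.5]
gripper_width: -0.002
```

View pics/w15.png

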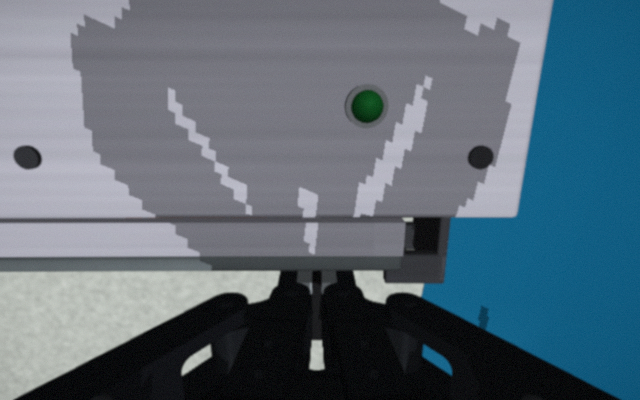

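```bash

python3 -m jog '{"offset":[[0.03,0,0],[0.03,0,0],[0,0,0],[0,0,0]],"angular":[[0,0,0],[0,0,0],[0,0,0],[0,0,0]],"jaw":[0,0,0,0]}'
```

```text
time: 22.9
tool_pos: [0.6218, -0.064, 0.0952]
tool_rot: [0.035, -0.046, 0.706, -0.705]
contact_force: [-24.0, 0.2, 15.7]
gripper_width: -0.0
```

Firm stop with no more travel. Back off and look.

```bash

python3 -m jog '{"offset":[[-0.1,0,0],[-0.3,0,0],[-0.6,0,0],[-0.6,0,0.2],[-0.6,0,0.5],[-0.2,0,0.5],[0,0,0],[0,0,0]],"angular":[[0,0,0],[0,0,0],[0,0,0],[0,0,0],[0,0,0],[0,0,0],[0,0,0],[0,0,0]],"jaw":[0,0,0,0,0,0,0,0]}'
python3 - <<'E'
from h import *
import pickle
s=manip.state();im=manip.grab_frame('wrist');cv2.imwrite('pics/w16.png',im);pickle.dump(s,open('w16.pkl','wb'));print(s['tool_pos'])
E
```

```text
time: 23.7
tool_pos: [0.5082, -0.0641, 0.1561]
tool_rot: [-0.041, 0.04, -0.706, 0.706]
contact_force: [0.7, -0.5, -0.6]
gripper_width: 0.003
[ 0.50818429 -0.0641398   0.15608439]
```

View pics/w16.png

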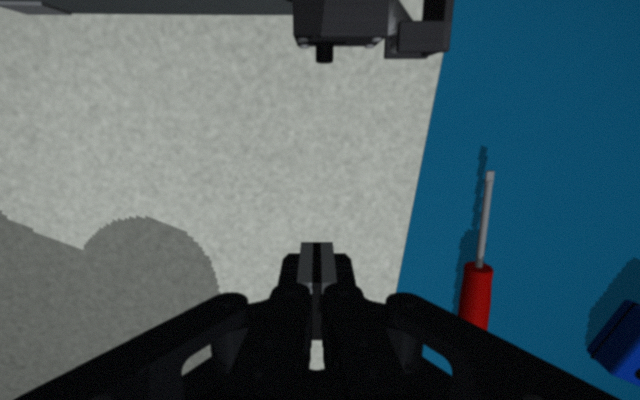

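```bash

python3 -m jog '{"offset":[[0.4,-0.2,0.3],[0.5,-0.2,0.3],[0.5,-0.2,0.3],[0.3,-0.1,0],[0,0,0],[0,0,0]],"angular":[[0,0,0],[0,0,0],[0,0,0],[0,0,0],[0,0,0],[0,0,0]],"jaw":[0,0,0,0,0,0]}'
python3 - <<'E'
from h import *
import pickle
s=manip.state();im=manip.grab_frame('wrist');save(im,'w17',(200,50,520,250),2.5);pickle.dump(s,open('w17.pkl','wb'));cv2.imwrite('pics/w17f.png',im)
E
python3 -m jog '{"offset":[[-0.5,-0.5,0],[-0.7,-0.8,0],[-0.7,-0.8,0],[-0.7,-0.8,0],[-0.7,-0.8,0],[0,-0.5,0],[0,0,0],[0,0,0]],"angular":[[0,0,0],[0,0,0],[0,0,0],[0,0,0],[0,0,0],[0,0,0],[0,0,0],[0,0,0]],"jaw":[0,0,0,0,0,0,0,0]}'
python3 - <<'E'
from h import *
im=manip.grab_frame('top');cv2.imwrite('pics/top18.png',im)
cv2.imwrite('pics/s18.png',manip.grab_frame('scene'))
E
```

```text
time: 24.35
tool_pos: [0.5918, -0.0987, 0.1981]
tool_rot: [0.039, -0.042, 0.706, -0.705]
contact_force: [-0.4, -0.1, -0.4]
gripper_width: -0.0
time: 25.2
tool_pos: [0.4352, -0.2989, 0.1996]
tool_rot: [0.04, -0.041, 0.706, -0.705]
contact_force: [-0.2, -0.2, -0.3]
gripper_width: 0.001
```

View pics/w17.png

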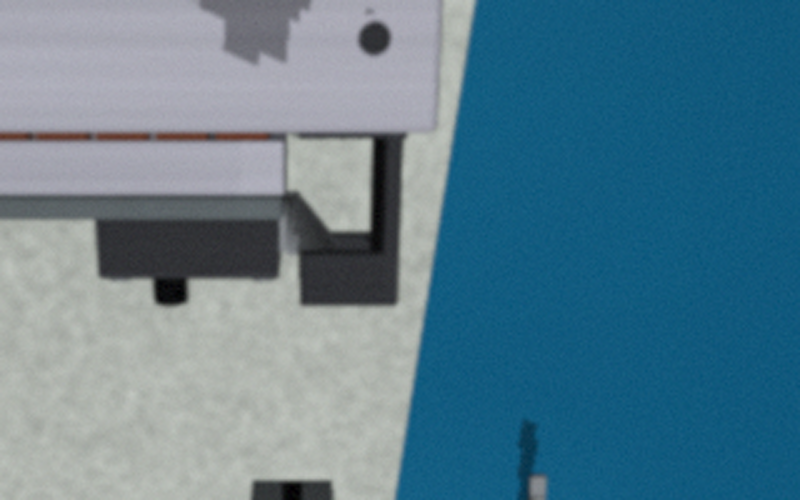

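View pics/top18.png

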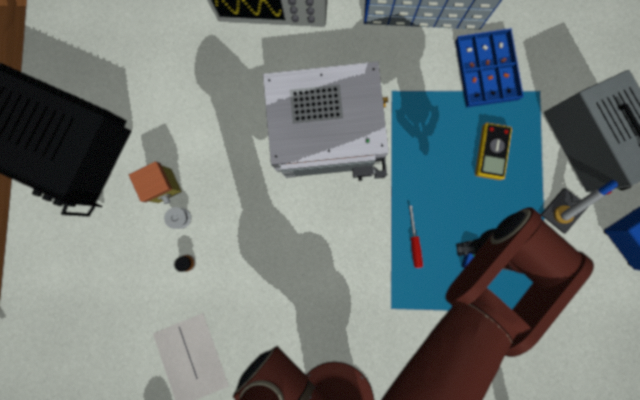

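View pics/s18.png

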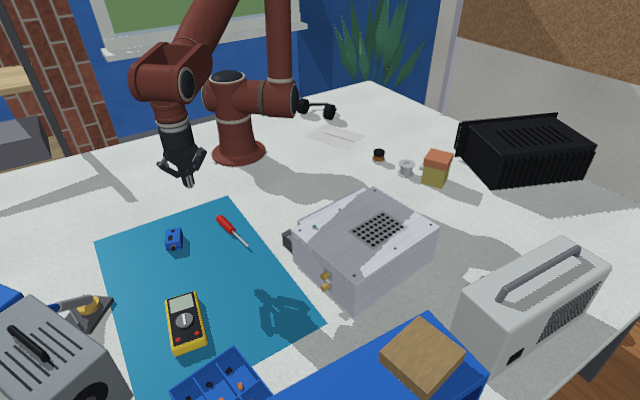

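```bash
python3 -c "
from plant import manip
manip.job_done();print(manip.state()['time'])"
```

```text
the job is handed in; nothing more can be done
the job is handed in; nothing more can be done
```

The job is done and handed in at about 25 s. The orange transmitter is on the coupler plate, the tray is home, and the door is shut and latched. No verdict was reported.

- **Transmitter:** I set it down on the plate and let go. The wrist picture put it lying flat, about 4 mm from the plate's centre. It can't be seen with the door closed, so I did not recheck it after the tray push.
- **Tray:** I pushed it until it met a firm stop at about 15 N. A later picture put the panel's face 2–4 mm in front of the box front; fully home is 4 mm. A first, rougher reading from the top camera gave about 12 mm. I had read the panel's lower edge as its top, and allowing for that the reading agrees.
- **Door:** I swung it shut at about 0.5 rad/s and pressed in small steps. The force rose to about 5 N at my readings, dropped as the tongue passed the keeper, then rose to 24 N against a firm stop with no further travel.
- **Last checks:** With the arm backed off, the door stayed closed and parallel to the box front. The tongue showed sticking out behind the keeper. The other things on the bench looked unmoved, though the arm partly hid the blue unit from above; the scene camera shows it in place. The arm is clear of everything.

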